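# Pinch, slide and ease the battery cover off its box

### The job

Open the battery box: pinch the two opposing side tabs of its snap-fit cover together and, keeping them pinched, slide the cover slowly along the box towards the end with the rocker switch while easing it gently upward, until you feel it come free; then lift it straight off without wrenching it. Set it down gently, right way up, in the middle of the wooden parts tray, and leave the other things on the bench alone.

Things in the scene. Friction and masses are not known exactly. Their poses are not given: they have to be found in the camera images.
- battery_box: Fixed grey plastic box, 142 (x) by 120 (y) by 55 high, flat deck on top. Origin: on the bench, under the cover's origin; the box spans x -80 to 62, y -60 to 60; z up. Rocker switch on its -x end. In the deck a mouth, x -57 to 33, y -28 to 28, under the cover, with 5 mm thick lips on its y sides. Yaw within 0.45 rad; stands left or right of the tray.
- cover: Loose black cover, 90 to 165 g. Origin: midway between its tabs, in the deck plane (55 above the bench when shut); axes start parallel to the box's, z up. Flange x -60 to 41, y -31 to 31; hood 78 (x) by 38 (y), top 16.5 above the origin; skirts reach 14 below it, 0.6 play in y. More than 35 N between cover and box, any direction (jammed, rammed, torn), breaks it.
- tab_grip (a point): Point on the cover midway between its two grey tabs, 15 above its origin: pinch here along the cover's y. Tab pads: 30 (x) by 24 high (2.5 to 26.5 over the deck), outer faces 60 apart. Each slides in 4.5 mm on its own spring (3 N, 10 N at its stop) and springs back; its catch reaches 3.1 under a lip, so hold both at the stop (51 across). Squeeze 15 to 40 N a side; 65 breaks it.
- cover_foot (a point): Middle of the cover's foot, at (-9.5, 0, -14) in its axes; it stands on this. Toes on the foot sit under a steel bar hidden in the box. With the tabs held in, slide the cover along its own -x: after a distance that differs (3 to 15 mm) it comes free for 3.5 mm, then hooks again, with a dead stop 4 mm on. Hooked, it lifts only about 1 mm; free, it weighs 1 to 2 N.
- parts_tray: Fixed open wooden tray, 170 (x) by 150 (y), 22 high, walls 4 thick. Origin: middle of its underside on the bench; inner floor 4 above it; z up. Yaw within 0.3 rad.
- tape_measure: Bystander: tape measure, 37 by 88 by 64 high, at the back, a little right of the middle. Origin: middle of its underside. Leave alone.
- screwdriver: Bystander: screwdriver, 209 long, lying roughly along world x at the far left. Origin: middle of its underside. Leave alone.
- pencil: Bystander: pencil, 160 long, lying roughly along world x at the far right. Origin: middle of its underside. Leave alone.
- screw_jar: Bystander: glass screw jar with dark lid, 67 across, 85 high, at the back, a little left of the middle. Origin: middle of its underside. Leave alone.
Things that resemble listed ones, but are neither listed nor needed, are in the scene too. There is more than one size of the parts_tray; the job needs the larger.

How it is judged:
By the outcome, as a careful person would: the job done as asked, in the order asked, and still so for the second after the job is handed in, with the robot touching nothing.
It also fails if it takes over 72 s, if anything falls off the work surface, if the arm or the gripper's body presses on something with over 40 N, if the wrist force passes 120 N, or if a joint passes its speed limit or range.

### The arm

A 7-joint arm with a two-finger parallel gripper is mounted at the origin on a cart in front of the work surface, level with it; the furniture and walls round the work are solid. World frame = base frame: x ahead of the robot, y to its left, z up, the work surface at z = 0. Lengths are in m, angles in rad, forces in N, time in s.
With the tool pointing down it reaches from about 0.4 to 0.85 m from the base axis. Payload 10.4 kg.
Tool frame: the origin (TCP) lies at the very end of the fingers, on their centre line; the grasp point (between the pads) lies 19 mm behind it; z points along the fingers, y is the direction in which the jaws open and shut (so a half turn about z gives the same grasp; the last joint's range is limited). The gripper opens to 87 mm and grips with 3 to 60 N. Pads are 19 mm wide; open, the fingers measure 117 mm over their backs; the gripper's body (75 mm by 190 mm) begins 51 mm behind the grasp point.
Start: joints at [1.274, 0.332, -0.065, 1.46, 0.022, 1.35, -0.088], TCP at [0.169, -0.602, 0.196] pointing down, gripper open.
Joint ranges: [-2.6, 2.6], [-0.5, 2.12], [-1.47, 1.34], [0.16, 2.42], [-1.27, 4.41], [0.06, 2.06], [-2.6, 2.6]. Speed limits (rad/s): [2.22, 2.22, 2.79, 2.79, 3.14, 3.14, 3.14].

### API

Orientations are given as a unit quaternion [x, y, z, w].
In Python, from bench import read_state, camera, close_job gives the robot as it stands.
- The arm moves only by the shell command python3 -m inch 'ROWS' [OPENING] [FORCE]. ROWS is JSON, a list of rows, each a list of 6 numbers: the shift along the tool's x, y, z as a fraction of full scale, then the turn, a rotation vector about the tool's x, y, z as a fraction of full scale. In form: [[tx, ty, tz, ax, ay, az], ...]. A call has 1 to 5 rows; each row shifts and turns the commanded pose from where the row before left it, along the tool's axes as they then stand; what a row does not reach is not made up. Full scale, the value 1, is 0.04 m for a shift and 120 degrees for a turn. A row lasts 1/8 s, in which the tool goes at most 62.5 mm and 10.7 degrees, less where a joint would pass 70% of its speed; a pose out of reach is approached as far as the arm can. A call with a number of a shift or a turn outside -1 to 1 is refused whole. A call with a gripper value outside its range is refused whole. OPENING is the opening, from -1 (shut) to 1 (fully open), so that 0 is half open, set as the call begins (- or left out, the last holds). The fingers move at their own pace and stop on an object; FORCE is the grip in N (left out, the last holds). Time passes only in rows, so rows that do not move let the fingers close. It gives the time, the measured TCP pose, the force and the opening at its end, in the units of the state.
- read_state(): the state, without advancing time (a new reading comes with each control period).
- camera(name): name is "scene" or "top"; returns a dict with "img" (384x512x3 uint8, red, green, blue), "depth" (384x512 float32, m along the optical axis (not along the pixel's ray), 0 where there is no reading), "fx", "fy", "cx", "cy" (pixels), "k1" (the pictures are not rectified: a ray, as slopes to the right and down, at radius r is drawn at 1 + k1 r^2 times it, then the intrinsics apply), "position" and "orientation" of the camera in the world. Camera axes: x right, y down, z forward; pixel columns grow to the right and rows downward; lengths in m; the calibration is good to about 2 mm. A picture is of the moment at which its call begins.
- close_job(): hands the job in, once; it reports no verdict.
The state is a dict: "time": time; "joint_positions": joint angles; "joint_vel": joint speeds; "joint_torque": joint torques, N m; "ee_pos": TCP position; "eef_rot": TCP orientation; "ft_force": force on the tool from outside, world axes, zero at the start; "torque": the same for the moment, N m; "width": finger opening in m.
Only numpy, scipy, OpenCV 4.12 (cv2) and the standard library are available. Lean on these libraries where they do the work, as an engineer would, in place of code of your own. Each camera call takes 0.05 s, during which the arm holds its last target.

## Working session

There is one attempt and no reset: what is moved stays moved. The work goes in short steps, Python scripts to look and compute and a shell command to move; the robot and the scene stay as the last step left them, time stands still between calls to the robot, and variables do not carry over. Pictures are saved under pics/ and viewed, and the job is handed in when it is done.

```bash
ls; mkdir -p pics
python3 - <<'E'
from bench import read_state,camera
import cv2,numpy as np
s=read_state();print({k:np.round(v,3).tolist() for k,v in s.items()})
for n in("scene","top"):
    c=camera(n);cv2.imwrite(f"pics/{n}0.png",c["img"][:,:,::-1])
    np.savez(f"{n}0.npz",**c);print(n,{k:c[k] for k in c if k not in("img","depth")})
E
```

```text
pics
{'time': 0.0, 'joint_positions': [1.274, 0.333, -0.065, 1.461, 0.022, 1.35, -0.089], 'joint_vel': [0.001, -0.002, 0.0, 0.001, -0.001, -0.001, -0.0], 'joint_torque': [-0.0, -62.327, 0.024, -38.99, -0.061, 0.04, 0.0], 'ee_pos': [0.169, -0.601, 0.195], 'eef_rot': [0.991, 0.136, -0.0, -0.001], 'ft_force': [-0.004, -0.444, -0.113], 'torque': [-0.002, 0.026, 0.019], 'width': 0.087}
scene {'fx': 377.90794670214996, 'fy': 377.90794670214996, 'cx': 253.7747466929182, 'cy': 191.48932616744557, 'k1': -0.1113784581965082, 'position': array([0.15236839, 0.53702868, 0.85874511]), 'orientation': array([-0.2704917 ,  0.88861808, -0.35236346,  0.11415839])}
top {'fx': 425.6694565462808, 'fy': 425.6694565462808, 'cx': 252.4663480070215, 'cy': 188.318834423014, 'k1': -0.0735893127289938, 'position': array([ 0.29701593, -0.09390417,  1.41015584]), 'orientation': array([ 0.71331956, -0.69471417,  0.06165613, -0.06889095])}
```

View pics/scene0.png

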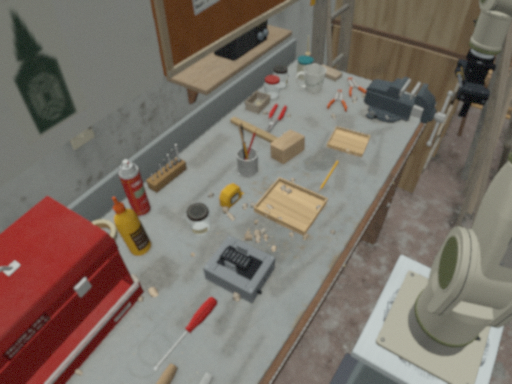

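View pics/top0.png

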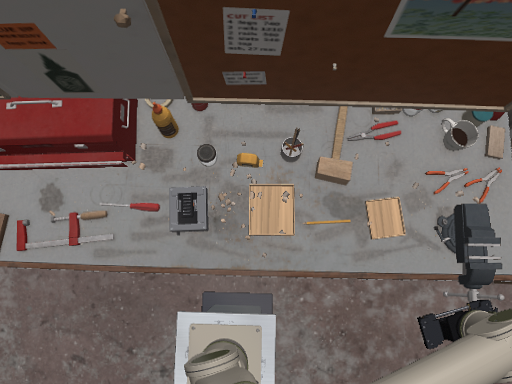

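The battery box is at top-view (188,209). There are two trays: a large one at (271,209) and a small one at (385,218), and the large one matches the description. The other listed things are the jar at (206,153), the tape at (250,160), the screwdriver at (130,205) and the pencil at (328,222). Next I'll check this in close crops.

```bash
python3 - <<'E'
import cv2,numpy as np
a=np.load("top0.npz")["img"][:,:,::-1];b=np.load("scene0.npz")["img"][:,:,::-1]
cv2.imwrite("pics/topc.png",cv2.resize(a[175:245,155:305],None,fx=5.3,fy=5.3,interpolation=cv2.INTER_CUBIC))
cv2.imwrite("pics/scec.png",cv2.resize(b[170:310,190:340],None,fx=4,fy=4,interpolation=cv2.INTER_CUBIC))
E
cat > h.py <<'E'
import numpy as np,cv2
from scipy.spatial.transform import Rotation as R
def pts(c,uv,z=None):
    uv=np.atleast_2d(np.array(uv,float))
    K=np.array([[c["fx"],0,c["cx"]],[0,c["fy"],c["cy"]],[0,0,1.]],float)
    n=cv2.undistortPoints(uv.reshape(-1,1,2),K,np.array([float(c["k1"]),0,0,0])).reshape(-1,2)
    d=np.c_[n,np.ones(len(n))]@R.from_quat(c["orientation"]).as_matrix().T
    p=c["position"]
    if z is not None: return p+d*((np.asarray(z)-p[2])/d[:,2])[:,None]
    D=c["depth"][uv[:,1].round().astype(int),uv[:,0].round().astype(int)]
    return p+d*D[:,None]
def cloud(c,u0,u1,v0,v1):
    u,v=np.meshgrid(np.arange(u0,u1),np.arange(v0,v1))
    uv=np.c_[u.ravel(),v.ravel()];P=pts(c,uv);ok=c["depth"][uv[:,1],uv[:,0]]>0
    return P[ok],uv[ok]
E
python3 - <<'E'
import numpy as np
from h import *
for n,b in(("top",(160,216,178,242)),("scene",(195,285,230,305))):
    c=np.load(n+"0.npz");P,uv=cloud(c,*b)
    h=np.histogram(P[:,2],bins=np.arange(-.01,.1,.005));print(n,list(zip(np.round(h[1]*1000).astype(int).tolist(),h[0].tolist())))
    m=(P[:,2]>.048)
    r=cv2.minAreaRect(P[m,:2].astype(np.float32)*1000);print(r)
    m=(P[:,2]>.065)&(P[:,2]<.09)
    r=cv2.minAreaRect(P[m,:2].astype(np.float32)*1000);print(r,m.sum())
E
```

```text
top [(-10, 157), (-5, 932), (0, 668), (5, 73), (10, 11), (15, 19), (20, 19), (25, 16), (30, 23), (35, 16), (40, 18), (45, 86), (50, 624), (55, 503), (60, 91), (65, 124), (70, 144), (75, 32), (80, 14), (85, 4), (90, 0)]
((480.0753479003906, 132.08316040039062), (142.62840270996094, 120.39569091796875), 3.8283159732818604)
((480.6212463378906, 131.24249267578125), (93.48490142822266, 59.281768798828125), 2.221832036972046) 318
scene [(-10, 0), (-5, 730), (0, 2648), (5, 127), (10, 123), (15, 167), (20, 117), (25, 111), (30, 140), (35, 91), (40, 65), (45, 88), (50, 360), (55, 1227), (60, 178), (65, 86), (70, 387), (75, 36), (80, 40), (85, 0), (90, 0)]
((481.6051025390625, 134.99661254882812), (143.17730712890625, 120.35273742675781), 3.59417462348938)
((490.0501403808594, 136.2145233154297), (78.3192367553711, 62.14777755737305), 5.942673683166504) 549
```

View pics/topc.png

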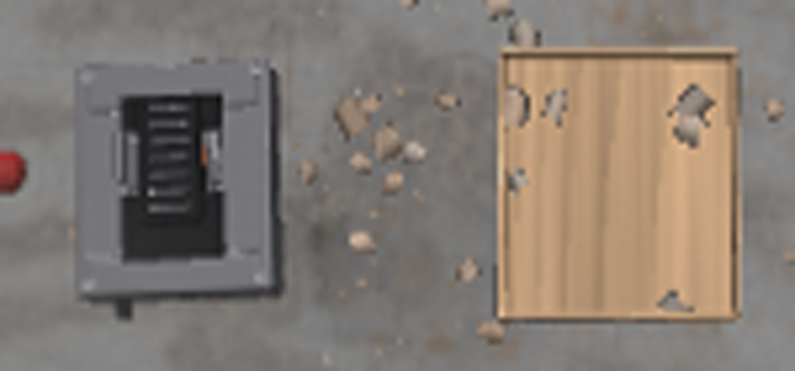

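View pics/scec.png

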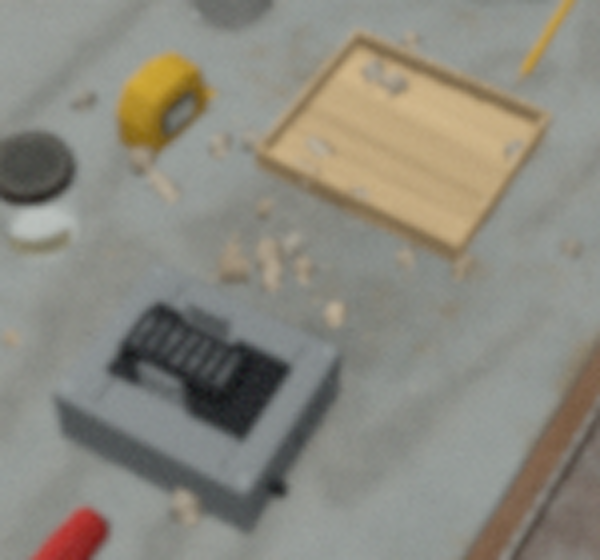

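Close up, the box's rocker switch is at topc (124,308), the end nearest the robot, so box +x points roughly along world +x. The grey tabs are at topc (130,160) and (212,160). Now I'll measure the tray and refine the box and tab positions.

Run:
```python
import numpy as np
from h import *
for n,bb,bt in(("top",(160,216,178,242),(240,302,176,244)),("scene",(195,285,230,305),(245,335,172,240))):
    c=np.load(n+"0.npz");P,uv=cloud(c,*bb)
    m=(P[:,2]>.05)&(P[:,2]<.06);print(n,"deck z",np.median(P[m,2]))
    m=(P[:,2]>.052)&(P[:,2]<.060);print(cv2.minAreaRect(P[m,:2].astype(np.float32)*1000))
    # local coords rel to assumed origin
    o=np.array([.4898,.1341]);a=.065;Rm=np.array([[np.cos(a),np.sin(a)],[-np.sin(a),np.cos(a)]])
    L=(P[:,:2]-o)@Rm.T*1000
    m=(P[:,2]>.077)&(P[:,2]<.085)&(abs(L[:,0])<40)&(abs(L[:,1])<45)
    print("tab top local",np.round(np.c_[L[m],P[m,2]*1000])[:].tolist())
    P,uv=cloud(c,*bt)
    print("bench",np.median(P[P[:,2]<.003,2]))
    m=(P[:,2]>.014)&(P[:,2]<.03);print("tray",cv2.minAreaRect(P[m,:2].astype(np.float32)*1000),m.sum())
# corners
c=np.load("top0.npz")
q=np.array([(501,51),(736,48),(740,319),(500,320)]);q=(q+.5)/5.3-.5+[155,175]
p=pts(c,q,.022);print(np.round(p*1000),p.mean(0))
q=np.array([(78,66),(270,66),(276,296),(82,298)]);q=(q+.5)/5.3-.5+[155,175]
p=pts(c,q,.055);print(np.round(p*1000),p.mean(0))
c=np.load("scene0.npz")
q=np.array([(361,34),(550,116),(458,251),(260,154)]);q=(q+.5)/4-.5+[190,170]
p=pts(c,q,.022);print(np.round(p*1000),p.mean(0))
q=np.array([(160,274),(341,354),(248,496),(58,396)]);q=(q+.5)/4-.5+[190,170]
p=pts(c,q,.055);print(np.round(p*1000),p.mean(0))
```

```text
top deck z 0.05469504312200191
((480.24761962890625, 131.58755493164062), (142.0624237060547, 119.537109375), 3.6214029788970947)
tab top local [[23.0, 14.0, 77.0], [19.0, -11.0, 78.0], [14.0, 27.0, 81.0], [10.0, 26.0, 85.0], [8.0, -28.0, 81.0], [8.0, -31.0, 82.0], [7.0, 27.0, 79.0], [6.0, -11.0, 77.0], [5.0, -28.0, 82.0], [4.0, 26.0, 83.0], [2.0, -27.0, 81.0], [2.0, -31.0, 82.0], [-0.0, -2.0, 78.0], [0.0, -5.0, 77.0], [-1.0, -27.0, 81.0], [-2.0, -31.0, 82.0], [-2.0, 27.0, 79.0], [-4.0, -30.0, 78.0], [-6.0, 26.0, 83.0], [-6.0, -1.0, 77.0], [-8.0, -30.0, 79.0], [-9.0, 26.0, 84.0], [-11.0, -31.0, 83.0], [-12.0, 26.0, 83.0], [-14.0, -30.0, 80.0], [-15.0, 27.0, 79.0], [-16.0, -17.0, 77.0], [-23.0, -14.0, 77.0], [-31.0, 11.0, 78.0]]
bench -0.0003138061765559641
tray ((490.525146484375, -141.50299072265625), (184.6631317138672, 205.93431091308594), 86.02093505859375) 405
scene deck z 0.05627740435182493
((481.92510986328125, 135.0167236328125), (142.5360107421875, 120.35273742675781), 3.59417462348938)
tab top local [[15.0, -28.0, 83.0], [15.0, -25.0, 82.0], [14.0, -27.0, 81.0], [11.0, -27
[... 1051 characters left out ...]
0, 32.0, 82.0], [-12.0, 32.0, 84.0], [-13.0, 30.0, 82.0], [-11.0, 32.0, 79.0], [-14.0, 32.0, 82.0]]
bench 0.001061735126272112
tray ((504.73907470703125, -136.4306182861328), (250.00863647460938, 267.2689514160156), 35.96436309814453) 751
[[ 570.  -65.   22.]
 [ 576. -212.   22.]
 [ 406. -216.   22.]
 [ 402.  -69.   22.]] [ 0.48840199 -0.14034265  0.022     ]
[[548. 194.  55.]
 [551.  76.  55.]
 [410.  66.  55.]
 [405. 183.  55.]] [0.47834754 0.12969622 0.055     ]
[[ 570. -207.   22.]
 [ 406. -211.   22.]
 [ 402.  -62.   22.]
 [ 566.  -60.   22.]] [ 0.48614467 -0.13491684  0.022     ]
[[546.  87.  55.]
 [414.  74.  55.]
 [407. 188.  55.]
 [543. 197.  55.]] [0.47765115 0.13650209 0.055     ]
```

```bash
python3 -m inch '[[0,0,-0.5,0,0,0],[0.8,0.2,-0.8,0,0,0],[0.9,0.2,-0.5,0,0,0.05],[0.9,0,0,0,0,0.05]]' 1 5
```

```text
time: 0.6
ee_pos: [0.2755, -0.5932, 0.2698]
eef_rot: [1.0, 0.03, 0.001, 0.001]
ft_force: [-0.2, -0.4, -1.6]
width: 0.0871
```

The tray centre comes out at about (0.487,-0.138) and the cover origin at about (0.490,0.134), with a yaw of 3.7°. The sizes agree with those given. I'll move there now.

```bash
python3 -m inch '[[0.8,-0.7,0,0,0,0],[0.8,-0.8,0,0,0,0],[0.6,-1,0,0,0,0],[0.6,-1,0,0,0,0],[0.6,-1,0,0,0,0]]'; python3 -m inch '[[0.6,-1,0,0,0,0],[0.6,-1,0,0,0,0],[0.6,-1,0,0,0,0],[0.6,-1,0,0,0,0],[0.3,-1,0,0,0,0]]';python3 -m inch '[[0.2,-1,0,0,0,0],[0,-1,0,0,0,0],[0,-1,0,0,0,0],[0,-1,0,0,0,0],[0,-1,0,0,0,0]]';python3 -m inch '[[0,-0.8,0,0,0,0],[0,-0.6,0.2,0,0,0],[0,-0.4,0.5,0,0,0],[0,0,0,0,0,0],[0,0,0,0,0,0]]'
```

```text
time: 1.23
ee_pos: [0.3988, -0.4028, 0.2679]
eef_rot: [0.999, 0.032, -0.0, -0.0]
ft_force: [0.3, -0.7, -0.0]
width: 0.0871
time: 1.85
ee_pos: [0.4939, -0.1959, 0.2677]
eef_rot: [0.999, 0.033, -0.0, -0.0]
ft_force: [-0.2, 0.1, -0.6]
width: 0.087
time: 2.48
ee_pos: [0.488, 0.0035, 0.268]
eef_rot: [0.999, 0.032, -0.0, 0.0]
ft_force: [0.7, -0.7, 0.9]
width: 0.087
time: 3.1
ee_pos: [0.4841, 0.0733, 0.2407]
eef_rot: [0.999, 0.032, 0.0, 0.0]
ft_force: [-0.5, -0.6, -0.1]
width: 0.0868
```

```bash
python3 -m inch '[[0.25,-0.7,0.6,0,0,0],[0,-0.8,0.7,0,0,0],[0,0,0.8,0,0,0],[0,0,0,0,0,0],[0,0,0,0,0,0]]'
python3 - <<'E'
from bench import camera
import cv2,numpy as np
for n,(u0,u1,v0,v1) in dict(scene=(180,330,150,310),top=(140,260,150,250)).items():
    c=camera(n);np.savez(n+"1.npz",**c);cv2.imwrite(f"pics/{n}1.png",cv2.resize(np.ascontiguousarray(c["img"][v0:v1,u0:u1,::-1]),None,fx=3.7,fy=3.7,interpolation=cv2.INTER_CUBIC))
E
```

```text
time: 3.72
ee_pos: [0.491, 0.134, 0.1578]
eef_rot: [1.0, 0.031, 0.001, -0.0]
ft_force: [1.0, 0.2, 0.5]
width: 0.087
```

View pics/scene1.png

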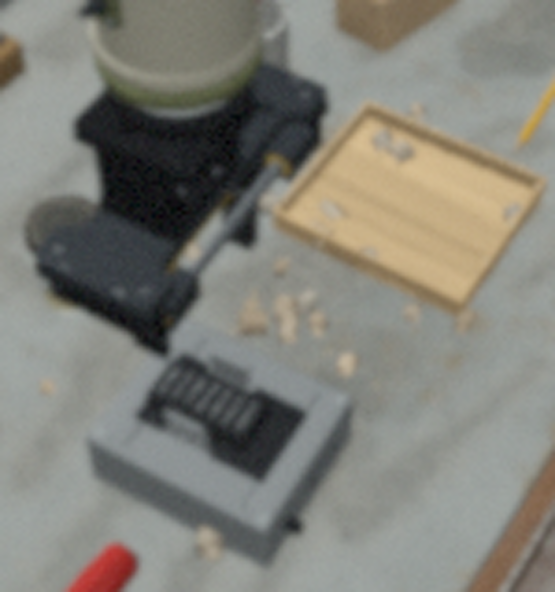

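View pics/top1.png

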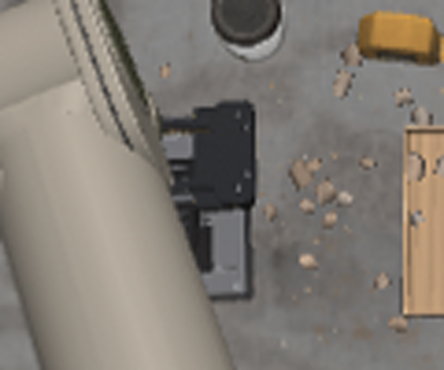

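The scene view shows the gripper above and behind the box with the fingers straddling it in y. The top view is mostly blocked by the arm. I'll go down now.

```bash
python3 -m inch '[[0,0,0.8,0,0,0],[0,0,0.6,0,0,0],[0,0,0.4,0,0,0],[0,0,0.2,0,0,0],[0,0,0,0,0,0]]'
python3 -m inch '[[0,0,0.15,0,0,0],[0,0,0.15,0,0,0],[0,0,0,0,0,0],[0,0,0,0,0,0]]'
python3 - <<'E'
from bench import camera
import cv2,numpy as np
for n,(u0,u1,v0,v1) in dict(scene=(180,330,150,310)).items():
    c=camera(n);np.savez(n+"2.npz",**c);cv2.imwrite(f"pics/{n}2.png",cv2.resize(np.ascontiguousarray(c["img"][v0:v1,u0:u1,::-1]),None,fx=3.7,fy=3.7,interpolation=cv2.INTER_CUBIC))
E
```

```text
time: 4.45
ee_pos: [0.4901, 0.1347, 0.0764]
eef_rot: [0.999, 0.032, 0.0, -0.0]
ft_force: [-1.3, 0.7, -0.8]
width: 0.087
time: 4.95
ee_pos: [0.49, 0.1348, 0.0643]
eef_rot: [0.999, 0.032, 0.0, -0.0]
ft_force: [-0.4, -0.7, -0.6]
width: 0.087
```

View pics/scene2.png

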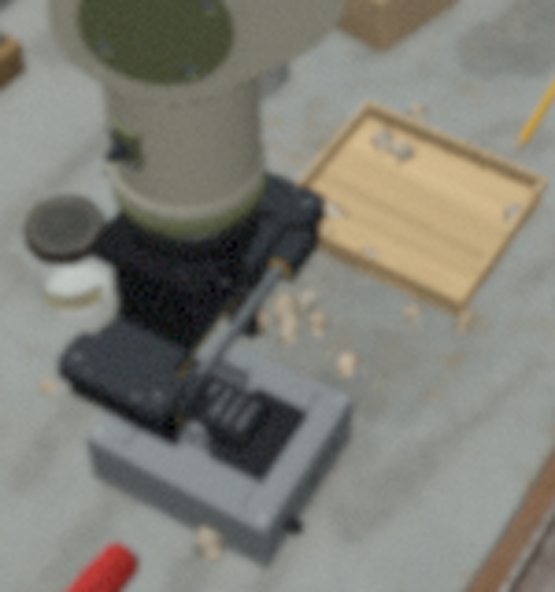

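The fingers straddle the tabs in the view. I'll go 4 mm lower and then close softly to find the true centre.

```bash
python3 -m inch '[[0,0,0.1,0,0,0],[0,0,0,0,0,0]]' 0.5 3; python3 -m inch '[[0,0,0,0,0,0],[0,0,0,0,0,0]]'; python3 -m inch '[[0,0,0,0,0,0]]' 0.4;python3 -m inch '[[0,0,0,0,0,0],[0,0,0,0,0,0]]' 0.36 3;python3 -m inch '[[0,0,0,0,0,0],[0,0,0,0,0,0]]' 0.3 3
```

```text
time: 5.25
ee_pos: [0.4898, 0.1346, 0.0599]
eef_rot: [0.999, 0.032, -0.0, 0.0]
ft_force: [0.0, -0.1, -0.7]
width: 0.074
time: 5.5
ee_pos: [0.49, 0.1347, 0.0603]
eef_rot: [0.999, 0.032, 0.0, 0.0]
ft_force: [0.4, -0.1, -0.0]
width: 0.0659
time: 5.62
ee_pos: [0.49, 0.1347, 0.0603]
eef_rot: [0.999, 0.032, 0.0, 0.0]
ft_force: [0.2, 0.6, -0.6]
width: 0.0627
time: 5.88
ee_pos: [0.49, 0.1347, 0.0602]
eef_rot: [0.999, 0.032, 0.0, 0.0]
ft_force: [0.3, 1.3, -0.7]
width: 0.0596
time: 6.12
ee_pos: [0.49, 0.1347, 0.0602]
eef_rot: [0.999, 0.032, 0.0, 0.0]
ft_force: [0.4, 0.7, 0.4]
width: 0.0566
```

```bash
python3 -m inch '[[0,0,0,0,0,0],[0,0,0,0,0,0]]' 0.1 12; python3 -m inch '[[0,0,0,0,0,0],[0,0,0,0,0,0]]' 0 20; python3 -m inch '[[0,0,0,0,0,0],[0,0,0,0,0,0]]' -0.2 26
```

```text
time: 6.38
ee_pos: [0.49, 0.1347, 0.0602]
eef_rot: [0.999, 0.032, 0.0, 0.0]
ft_force: [0.4, 1.0, -0.5]
width: 0.0493
time: 6.62
ee_pos: [0.49, 0.1347, 0.0602]
eef_rot: [0.999, 0.032, 0.0, 0.0]
ft_force: [0.6, 1.0, -0.0]
width: 0.044
time: 6.88
ee_pos: [0.49, 0.1347, 0.0602]
eef_rot: [0.999, 0.032, 0.0, 0.0]
ft_force: [0.6, 0.7, 0.4]
width: 0.0362
```

Run:
```python
from bench import camera,read_state
import cv2,numpy as np
print(read_state()["torque"],read_state()["width"])
for n,(u0,u1,v0,v1) in dict(scene=(190,300,210,310),top=(160,220,175,245)).items():
    c=camera(n);np.savez(n+"3.npz",**c);cv2.imwrite(f"pics/{n}3.png",cv2.resize(np.ascontiguousarray(c["img"][v0:v1,u0:u1,::-1]),None,fx=6,fy=6,interpolation=cv2.INTER_CUBIC))
```

```text
[-0.03832884  0.00375944  0.00477066] 0.03616132348452042
```

View pics/scene3.png

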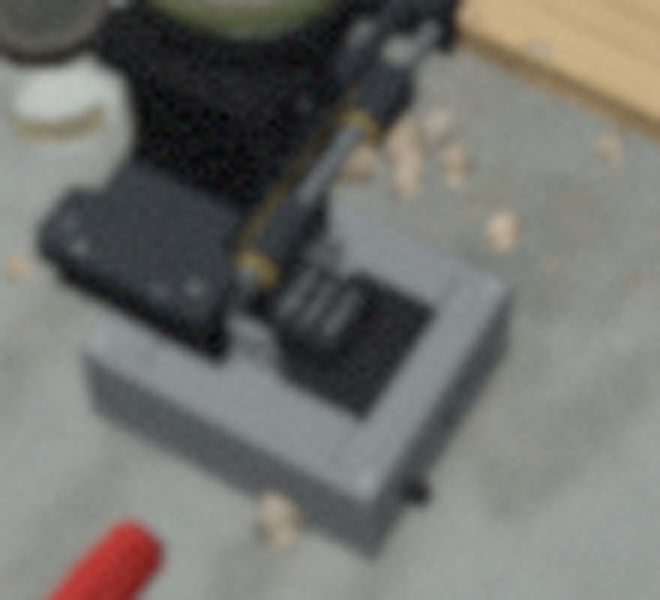

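View pics/top3.png

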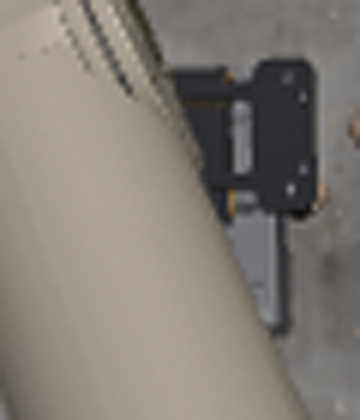

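Run:
```python
import numpy as np
from h import *
from bench import read_state
c=np.load("scene3.npz")
K=np.array([[c["fx"],0,c["cx"]],[0,c["fy"],c["cy"]],[0,0,1.]],float)
Rw=R.from_quat(c["orientation"]).as_matrix().T
def proj(P):
    P=np.atleast_2d(P);rv=cv2.Rodrigues(Rw)[0];t=-Rw@c["position"]
    return cv2.projectPoints(P.astype(float),rv,t,K,np.array([float(c["k1"]),0,0,0.]))[0].reshape(-1,2)
a=.065;X=np.array([np.cos(a),np.sin(a),0]);Y=np.array([-np.sin(a),np.cos(a),0])
o=np.array([.49,.1347,0])
for nm,l in dict(tcp=(0,0,60),fingL=(0,18,60),fingR=(0,-18,60),tabL=(0,30,70),tabR=(0,-30,70),hoodend=(-39,0,71.5)).items():
    q=proj(o+X*l[0]/1e3+Y*l[1]/1e3+np.array([0,0,l[2]/1e3]))[0];print(nm,((q-[190,210])*6).round())
P,uv=cloud(c,190,300,210,310)
for (u,v) in [(252,345),(300,300),(255,265),(360,125),(230,300),(215,345),(325,225),(240,285),(320,260),(265,310),(140,250)]:
    q=np.array([u/6+190,v/6+210]);p=pts(c,q)[0];d=p-o;print((u,v),"local mm",(d@X*1e3).round(),(d@Y*1e3).round(),(p[2]*1e3).round())
```

```text
tcp [277. 300.]
fingL [254. 332.]
fingR [300. 268.]
tabL [237. 340.]
tabR [314. 234.]
hoodend [357. 325.]
(252, 345) local mm -8.0 30.0 73.0
(300, 300) local mm -13.0 2.0 72.0
(255, 265) local mm -30.0 53.0 176.0
(360, 125) local mm -30.0 -21.0 175.0
(230, 300) local mm -37.0 78.0 191.0
(215, 345) local mm -35.0 87.0 173.0
(325, 225) local mm -10.0 -23.0 93.0
(240, 285) local mm -30.0 62.0 175.0
(320, 260) local mm -4.0 -27.0 58.0
(265, 310) local mm -3.0 13.0 73.0
(140, 250) local mm -3.0 82.0 201.0
```

Run:
```python
import numpy as np
from h import *
a=.065;X=np.array([np.cos(a),np.sin(a),0]);Y=np.array([-np.sin(a),np.cos(a),0])
for f,o in (("scene1",[.491,.134,0]),("scene2",[.49,.1348,0]),("scene3",[.49,.1347,0])):
    c=np.load(f+".npz");P,uv=cloud(c,180,330,150,310);d=P-np.array(o)
    L=np.c_[d@X,d@Y,P[:,2]]*1e3
    off={"scene1":157.8,"scene2":64.3,"scene3":60.2}[f]
    h=L[:,2]-off
    for lo,hi in((5,20),(20,40),(40,60),(60,75),(75,100),(100,130),(130,160)):
        m=(h>lo)&(h<hi)&(L[:,2]>86)&(abs(L[:,0])<110)&(abs(L[:,1])<130)
        if m.sum():print(f,lo,hi,m.sum(),"x",np.percentile(L[m,0],[2,50,98]).round(),"y",np.percentile(L[m,1],[2,50,98]).round())
```

```text
scene1 20 40 46 x [-11.  -5.  10.] y [-52.   2.  54.]
scene1 40 60 38 x [-10.  -7.   8.] y [-52. -44.  47.]
scene1 60 75 12 x [-10.  -1.   5.] y [-52. -43. -42.]
scene1 75 100 55 x [-36.  -7.  32.] y [-78. -46.  88.]
scene1 100 130 653 x [-37. -29.  28.] y [-82.  24.  94.]
scene1 130 160 1416 x [-36. -15.  32.] y [-89.  53.  96.]
scene2 20 40 23 x [-10.  -7.  11.] y [-49. -43.  50.]
scene2 40 60 21 x [-10.   1.  11.] y [-49. -44. -42.]
scene2 60 75 10 x [-6. -2.  1.] y [-47. -43. -41.]
scene2 75 100 38 x [-35.  -8.  29.] y [-54. -44.  88.]
scene2 100 130 509 x [-37. -30.  31.] y [-81.  19.  94.]
scene2 130 160 1166 x [-36. -14.  32.] y [-90.  55.  96.]
scene3 20 40 21 x [-10.  -8.  -2.] y [-24.  20.  29.]
scene3 40 60 17 x [-11.  -9.   0.] y [-24. -17.  30.]
scene3 60 75 10 x [-6. -2.  3.] y [-22. -17. -16.]
scene3 75 100 41 x [-35. -10.  32.] y [-80. -21.  88.]
scene3 100 130 554 x [-37. -29.  31.] y [-81.  23.  94.]
scene3 130 160 1163 x [-36. -14.  32.] y [-90.  55.  96.]
```

Run:
```python
import numpy as np,cv2
c=np.load("scene1.npz")
cv2.imwrite("pics/s1.png",cv2.resize(np.ascontiguousarray(c["img"][140:260,170:300,::-1]),None,fx=6,fy=5,interpolation=cv2.INTER_CUBIC))
```

```text
(no output)
```

View pics/s1.png

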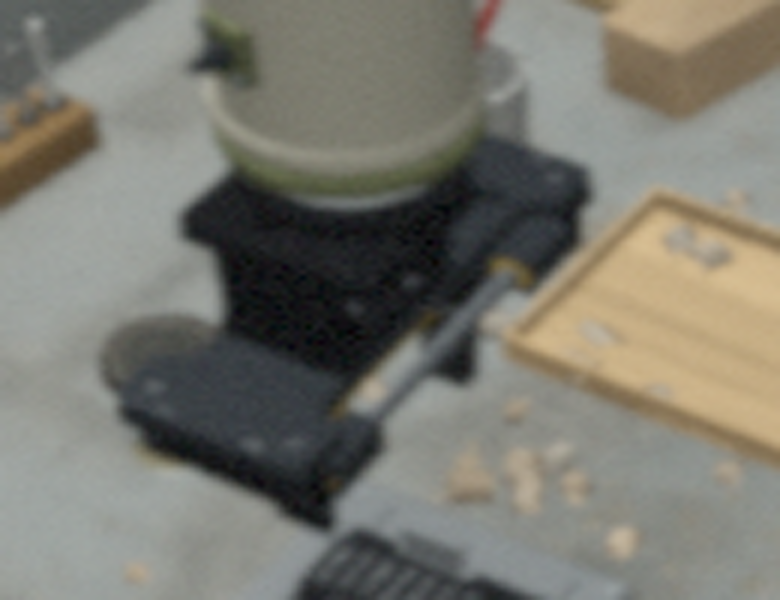

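Run:
```python
import numpy as np
from h import *
a=.065;X=np.array([np.cos(a),np.sin(a),0]);Y=np.array([-np.sin(a),np.cos(a),0])
for f,o,off in (("scene1",[.491,.134,0],157.8),("scene2",[.49,.1348,0],64.3),("scene3",[.49,.1347,0],60.2),("top3",[.49,.1347,0],60.2)):
    c=np.load(f+".npz");
    P,uv=cloud(c,*((180,330,150,310) if f[0]=="s" else (160,225,170,250)));d=P-np.array(o)
    L=np.c_[d@X,d@Y,P[:,2]]*1e3;h=L[:,2]-off
    m=(abs(L[:,1])>70)&(abs(L[:,1])<105)&(L[:,2]>90)&(abs(L[:,0])<50)
    print(f,"body h pct",np.percentile(h[m],[0,1,5,20]).round())
    m=(abs(L[:,0])<14)&(abs(L[:,1])<60)&(h<70)&(L[:,2]>62)
    q=np.c_[L[m],h[m],uv[m]].round().astype(int);q=q[np.argsort(q[:,3])]
    if f in("scene1","scene2","scene3"):print(q[:45 if f!="scene1" else 12].tolist())
```

```text
scene1 body h pct [ 97.  99. 103. 122.]
[[-8, 32, 62, -96, 232, 270], [9, 32, 62, -95, 226, 267], [-5, 31, 63, -95, 231, 269], [3, 32, 63, -95, 228, 268], [9, -25, 64, -94, 238, 250], [3, -25, 64, -94, 240, 251], [-11, -26, 64, -94, 245, 253], [-11, 31, 64, -94, 233, 270], [-11, 22, 64, -94, 235, 267], [-9, -24, 65, -93, 244, 253], [12, 32, 65, -93, 225, 266], [-3, -24, 65, -93, 242, 252]]
scene2 body h pct [ 95.  99. 103. 123.]
[[-1, -26, 63, -2, 242, 252], [-2, 31, 63, -2, 230, 269], [-8, 31, 63, -1, 232, 270], [-9, -23, 63, -1, 244, 254], [2, 30, 63, -1, 229, 268], [-10, 21, 63, -1, 235, 267], [-14, 31, 64, -1, 234, 271], [-4, 31, 64, 0, 231, 269], [-12, 20, 65, 1, 236, 267], [-11, 18, 65, 1, 236, 266], [11, -27, 66, 1, 238, 249], [-8, -25, 65, 1, 244, 253], [-4, -26, 65, 1, 243, 252], [-9, 19, 65, 1, 235, 266], [-13, -27, 66, 2, 246, 253], [7, -26, 66, 2, 239, 250], [3, -24, 66, 2, 240, 251], [-10, -26, 66, 2, 245, 253], [-11, 31, 66, 2, 233, 270], [-1, -27, 67, 2, 242, 251], [-2, 31, 67, 3, 230, 268], [-6, 19, 67, 3, 234, 265], [-14, 31, 67, 3, 234, 270], [-8, 31, 67, 3, 232, 26
[... 1206 characters left out ...]
, 8, 235, 266], [-5, 13, 68, 8, 235, 263], [-4, -27, 68, 8, 243, 251], [1, 31, 69, 9, 229, 267], [-3, -5, 69, 9, 238, 257], [9, 19, 69, 9, 229, 262], [-6, 1, 70, 10, 238, 259], [-1, 1, 71, 10, 236, 258], [-11, -5, 70, 10, 241, 258], [-14, -10, 70, 10, 243, 257], [-7, -27, 70, 10, 244, 251], [-4, 16, 70, 10, 234, 263], [-11, 12, 71, 10, 237, 263], [-7, 20, 70, 10, 234, 265], [-11, 18, 71, 10, 236, 265], [-12, 5, 70, 10, 239, 261], [-10, 2, 70, 10, 239, 260], [-13, -3, 70, 10, 241, 259], [-9, -4, 70, 10, 240, 258], [-11, -16, 70, 10, 243, 255], [-13, 20, 70, 10, 236, 266], [-11, 31, 70, 10, 233, 269], [-6, 19, 72, 11, 234, 264], [-6, 32, 71, 11, 231, 268]]
top3 body h pct [107. 121. 132. 136.]
```

The fingers closed on nothing. The tabs still stand at local y +31 and -26, and no measured finger point lies lower than about 20 mm above the reported TCP. I'll measure where the real fingertips are in the clear view, scene1.

Run:
```python
import numpy as np
from h import *
a=.065;X=np.array([np.cos(a),np.sin(a),0]);Y=np.array([-np.sin(a),np.cos(a),0])
for f,o,off in (("scene1",[.491,.134,0],157.8),("top1",[.491,.134,0],157.8),("scene3",[.49,.1347,0],60.2),("scene2",[.49,.1348,0],64.3)):
    c=np.load(f+".npz")
    P,uv=cloud(c,*((180,330,150,310) if f[0]=="s" else (160,225,150,250)));d=P-np.array(o)
    L=np.c_[d@X,d@Y,P[:,2]]*1e3;h=L[:,2]-off
    m=(abs(L[:,0])<40)&(abs(L[:,1])<110)&(h<80)&(L[:,2]>86)
    q=np.c_[L[m][:,:2],h[m],uv[m]].round().astype(int);q=q[np.argsort(q[:,2])]
    print(f,q[:30].tolist())
c=np.load("scene1.npz")
cv2.imwrite("pics/s1b.png",cv2.resize(np.ascontiguousarray(c["img"][195:275,185:265,::-1]),None,fx=7,fy=7,interpolation=cv2.INTER_CUBIC))
```

```text
scene1 [[-7, 45, 25, 225, 245], [7, 52, 27, 218, 244], [4, -44, 28, 242, 215], [-6, 51, 28, 223, 246], [-2, -43, 28, 244, 216], [-7, -43, 28, 246, 217], [-9, 53, 28, 224, 247], [11, 53, 28, 216, 243], [-8, -46, 29, 247, 216], [4, 52, 29, 219, 244], [0, 54, 30, 220, 245], [-9, -53, 30, 249, 214], [1, -43, 30, 243, 215], [-5, -42, 31, 245, 216], [-10, -48, 31, 248, 215], [-8, 47, 31, 225, 244], [-2, 53, 31, 221, 245], [4, -43, 32, 242, 214], [-8, -46, 32, 247, 215], [-7, -43, 32, 246, 216], [1, -44, 33, 243, 214], [-4, -43, 33, 245, 215], [8, 54, 33, 217, 243], [5, 53, 33, 218, 243], [0, 53, 33, 220, 244], [-11, 54, 34, 224, 246], [-5, 54, 34, 222, 245], [-9, 52, 34, 224, 245], [8, 53, 34, 217, 242], [10, 54, 34, 216, 242]]
top1 []
scene3 [[-8, -21, 28, 243, 249], [-8, 20, 28, 234, 261], [-1, 27, 28, 230, 262], [-10, 27, 30, 233, 263], [-8, 29, 31, 232, 263], [-9, -20, 32, 243, 248], [-10, -22, 32, 244, 248], [-5, 28, 32, 231, 262], [-8, 20, 33, 234, 260], [-8, 28, 33, 232, 262], [-2, 28, 34, 230, 261], [-10, -23, 34, 244, 247], [-10, 27, 34, 233, 262], [-8, -22, 35, 243, 247], [-9, 20
[... 443 characters left out ...]
], [-6, -44, 28, 247, 241], [11, -43, 29, 241, 238], [-9, -45, 29, 248, 241], [-1, -43, 29, 245, 240], [-9, 52, 30, 227, 270], [-10, -47, 31, 249, 240], [-7, 45, 31, 228, 267], [-9, -49, 32, 249, 239], [-4, -43, 32, 246, 240], [-9, -45, 33, 248, 240], [-7, -43, 33, 247, 240], [11, -43, 34, 241, 237], [-1, -43, 34, 245, 239], [-3, -44, 35, 246, 239], [-7, 44, 35, 228, 266], [-8, -45, 36, 248, 239], [-10, -48, 38, 249, 238], [10, -43, 39, 241, 236], [-7, -42, 39, 247, 239], [-8, -46, 39, 248, 238], [-4, -43, 40, 246, 238], [11, -44, 41, 241, 235], [-10, -48, 42, 249, 237], [-7, -43, 42, 247, 238], [-8, -46, 43, 248, 237], [6, -41, 44, 242, 236], [-9, -49, 45, 249, 236], [7, -43, 45, 242, 235]]
```

View pics/s1b.png

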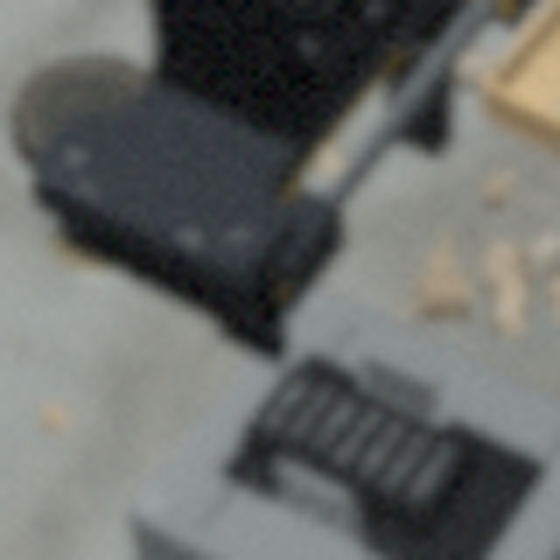

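The real fingertips are about 25.5 mm above the reported TCP, and the body's lower edge agrees (97 mm measured against 70 stated). The pinch height is therefore a reported z of about 0.036. I'll reopen, go down carefully and watch the force.

```bash
python3 -m inch '[[0,0,0,0,0,0],[0,0,0,0,0,0],[0,0,0,0,0,0]]' 1 3;python3 -m inch '[[0,0,0,0,0,0],[0,0,0,0,0,0],[0,0,0.15,0,0,0],[0,0,0.15,0,0,0],[0,0,0,0,0,0]]';python3 -m inch '[[0,0,0.1,0,0,0],[0,0,0.05,0,0,0],[0,0,0,0,0,0]]';python3 -m inch '[[0,0,0.05,0,0,0],[0,0,0.05,0,0,0],[0,0,0,0,0,0]]'
```

```text
time: 7.35
ee_pos: [0.4899, 0.1347, 0.0602]
eef_rot: [0.999, 0.032, 0.0, 0.0]
ft_force: [0.4, -0.2, 0.3]
width: 0.0576
time: 7.98
ee_pos: [0.4894, 0.1345, 0.0475]
eef_rot: [0.999, 0.032, -0.001, 0.0]
ft_force: [0.1, 0.6, -0.1]
width: 0.0864
time: 8.35
ee_pos: [0.4899, 0.1346, 0.0421]
eef_rot: [0.999, 0.032, -0.0, 0.0]
ft_force: [0.1, 0.6, -0.0]
width: 0.0871
time: 8.72
ee_pos: [0.4899, 0.1346, 0.0381]
eef_rot: [0.999, 0.032, -0.0, 0.0]
ft_force: [-0.2, 0.3, 0.2]
width: 0.087
```

Run:
```python
from bench import camera
import cv2,numpy as np
from h import *
a=.065;X=np.array([np.cos(a),np.sin(a),0]);Y=np.array([-np.sin(a),np.cos(a),0]);o=np.array([.49,.1347,0])
for n,(u0,u1,v0,v1) in dict(scene=(190,300,210,310)).items():
    c=camera(n);np.savez(n+"4.npz",**c);cv2.imwrite(f"pics/{n}4.png",cv2.resize(np.ascontiguousarray(c["img"][v0:v1,u0:u1,::-1]),None,fx=6,fy=6,interpolation=cv2.INTER_CUBIC))
    P,uv=cloud(c,u0,u1,v0,v1);d=P-o;L=np.c_[d@X,d@Y,P[:,2]]*1e3
    m=(abs(L[:,1])>36)&(abs(L[:,1])<60)&(L[:,2]>59)&(L[:,2]<90)&(abs(L[:,0])<20);print(L[m].round().astype(int).tolist())
```

```text
[[5, -43, 90], [3, -45, 89], [8, -42, 84], [3, -44, 85], [-9, -49, 88], [-11, -51, 87], [8, -41, 81], [5, -42, 82], [-10, -47, 87], [-10, -51, 82], [9, -43, 75], [-8, -44, 84], [-9, -48, 80], [-10, -51, 77], [8, -42, 72], [-7, -42, 82], [-9, -43, 83], [-9, -49, 75], [-11, -50, 75], [-4, -41, 77], [-6, -43, 76], [-8, -44, 76], [-10, -46, 75], [-10, -51, 68], [-3, -43, 70], [-6, -43, 71], [-9, -42, 75], [-9, -48, 68], [-7, -42, 69], [-7, -45, 65], [-8, 45, 68], [12, 55, 61], [-9, 46, 66], [-10, 52, 70], [-12, 43, 59], [2, 57, 59], [-8, 55, 60], [-12, 52, 59], [-17, 50, 61], [-7, 58, 59], [-12, 56, 59], [-14, 55, 60]]
```

View pics/scene4.png

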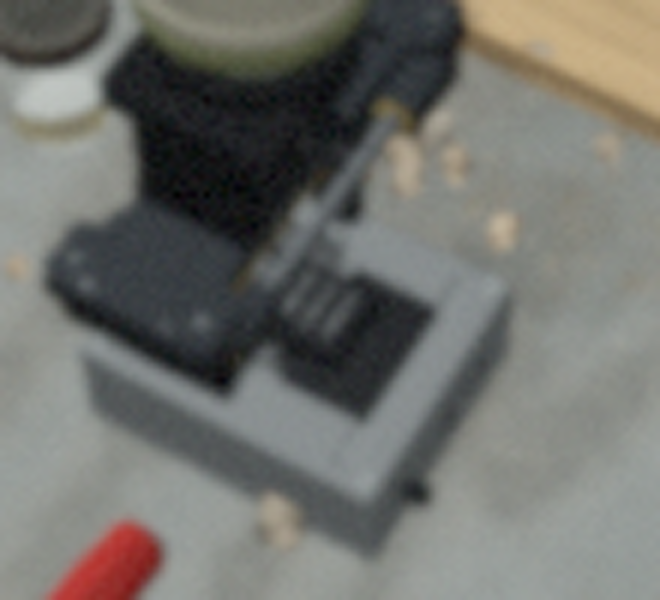

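The fingertips are now at z of about 0.064, level with the pads on both sides. I'll go 2 mm lower and then pinch softly.

```bash
python3 -m inch '[[0,0,0.05,0,0,0],[0,0,0,0,0,0],[0,0,0,0,0,0]]' 0.5 3;python3 -m inch '[[0,0,0,0,0,0],[0,0,0,0,0,0]]' 0.42 3;python3 -m inch '[[0,0,0,0,0,0],[0,0,0,0,0,0]]' 0.36 3;python3 -m inch '[[0,0,0,0,0,0],[0,0,0,0,0,0]]' 0.3 3
```

```text
time: 9.15
ee_pos: [0.49, 0.1347, 0.0362]
eef_rot: [0.999, 0.032, 0.0, 0.0]
ft_force: [0.2, 0.1, -0.2]
width: 0.0678
time: 9.4
ee_pos: [0.49, 0.1347, 0.0363]
eef_rot: [0.999, 0.032, 0.0, 0.0]
ft_force: [0.2, -0.2, 0.5]
width: 0.0621
time: 9.65
ee_pos: [0.49, 0.1346, 0.0363]
eef_rot: [0.999, 0.032, 0.0, 0.0]
ft_force: [0.3, -0.2, 0.2]
width: 0.0601
time: 9.9
ee_pos: [0.49, 0.1346, 0.0363]
eef_rot: [0.999, 0.032, 0.0, 0.0]
ft_force: [0.3, -1.2, 1.2]
width: 0.0597
```

Contact at 59.7 mm, as the 60 mm across the pads predicts, with side force near zero, so it's centred. Now I'll increase the squeeze.

```bash
python3 -m inch '[[0,0,0,0,0,0],[0,0,0,0,0,0]]' 0 8;python3 -m inch '[[0,0,0,0,0,0],[0,0,0,0,0,0]]' -0.2 15;python3 -m inch '[[0,0,0,0,0,0],[0,0,0,0,0,0]]' -0.2 24;python3 -m inch '[[0,0,0,0,0,0],[0,0,0,0,0,0]]' -0.2 28
```

```text
time: 10.15
ee_pos: [0.49, 0.1347, 0.0363]
eef_rot: [0.999, 0.032, 0.0, 0.0]
ft_force: [-0.7, -0.7, 1.4]
width: 0.0533
time: 10.4
ee_pos: [0.49, 0.1347, 0.0363]
eef_rot: [0.999, 0.032, 0.0, 0.0]
ft_force: [-1.6, -1.5, 2.3]
width: 0.0506
time: 10.65
ee_pos: [0.49, 0.1347, 0.0364]
eef_rot: [0.999, 0.032, 0.0, 0.0]
ft_force: [-1.0, -1.2, 5.8]
width: 0.0504
time: 10.9
ee_pos: [0.4901, 0.1346, 0.0364]
eef_rot: [0.999, 0.032, 0.0, 0.0]
ft_force: [-1.6, -1.5, 6.1]
width: 0.0504
```

Both tabs are at their stops, at 50.4 mm. I'll ease up slightly first, then slide in small steps and watch the force.

```bash
python3 -m inch '[[0,0,-0.02,0,0,0],[0,0,0,0,0,0]]';python3 -m inch '[[-0.02,0,0,0,0,0],[0,0,0,0,0,0]]';python3 -m inch '[[-0.02,0,0,0,0,0],[0,0,0,0,0,0]]'
```

```text
time: 11.15
ee_pos: [0.4898, 0.1347, 0.0368]
eef_rot: [0.999, 0.032, -0.0, -0.0]
ft_force: [1.0, 0.0, -2.1]
width: 0.0505
time: 11.4
ee_pos: [0.489, 0.1346, 0.0369]
eef_rot: [0.999, 0.032, -0.0, 0.0]
ft_force: [-0.0, -0.8, -1.3]
width: 0.0504
time: 11.65
ee_pos: [0.4883, 0.1346, 0.037]
eef_rot: [0.999, 0.032, -0.0, 0.0]
ft_force: [-0.2, 0.2, -1.9]
width: 0.0504
```

```bash
python3 -m inch '[[-0.02,0,-0.015,0,0,0],[0,0,0,0,0,0]]';python3 -m inch '[[-0.02,0,-0.01,0,0,0],[0,0,0,0,0,0]]'
```

```text
time: 11.9
ee_pos: [0.4876, 0.1345, 0.0377]
eef_rot: [0.999, 0.032, 0.0, 0.0]
ft_force: [-1.1, -0.1, -1.2]
width: 0.0504
time: 12.15
ee_pos: [0.4871, 0.1344, 0.0379]
eef_rot: [0.999, 0.032, 0.0, -0.0]
ft_force: [3.4, 0.4, -8.0]
width: 0.0501
```

```bash
for i in 1; do python3 -m inch '[[-0.02,0,0,0,0,0],[0,0,0,0,0,0]]';done; python3 -m inch '[[-0.02,0,0,0,0,0],[0,0,0,0,0,0]]'
```

```text
time: 12.4
ee_pos: [0.4859, 0.1343, 0.0379]
eef_rot: [0.999, 0.032, -0.0, 0.0]
ft_force: [3.4, 0.9, -8.0]
width: 0.0504
time: 12.65
ee_pos: [0.4851, 0.1342, 0.038]
eef_rot: [0.999, 0.032, -0.0, 0.0]
ft_force: [2.8, -0.4, -6.8]
width: 0.0501
```

```bash
python3 -m inch '[[-0.02,0,0,0,0,0],[0,0,0,0,0,0]]'; python3 -m inch '[[-0.02,0,0,0,0,0],[0,0,0,0,0,0]]'
```

```text
time: 12.9
ee_pos: [0.4842, 0.1343, 0.038]
eef_rot: [0.999, 0.032, -0.0, 0.0]
ft_force: [3.4, -0.2, -6.7]
width: 0.0498
time: 13.15
ee_pos: [0.4832, 0.1343, 0.0382]
eef_rot: [0.999, 0.032, -0.0, 0.0]
ft_force: [0.5, -1.6, -2.0]
width: 0.0503
```

The vertical load dropped from -7 to -2 N, so the cover is free. I'll go 0.8 mm further into the window and test the lift.

```bash
python3 -m inch '[[-0.02,0,-0.01,0,0,0],[0,0,0,0,0,0]]'; python3 -m inch '[[0,0,-0.04,0,0,0],[0,0,0,0,0,0]]'
```

```text
time: 13.4
ee_pos: [0.4826, 0.1343, 0.0386]
eef_rot: [0.999, 0.032, -0.0, 0.0]
ft_force: [0.3, -1.3, -1.6]
width: 0.0499
time: 13.65
ee_pos: [0.4828, 0.1343, 0.0402]
eef_rot: [0.999, 0.032, 0.0, 0.0]
ft_force: [-0.1, -0.5, -1.9]
width: 0.0504
```

It's free at 1.9 N and rising. I'll lift straight up slowly.

```bash
python3 -m inch '[[0,0,-0.06,0,0,0],[0,0,-0.06,0,0,0],[0,0,0,0,0,0]]'; python3 -m inch '[[0,0,-0.1,0,0,0],[0,0,-0.1,0,0,0],[0,0,-0.1,0,0,0],[0,0,-0.1,0,0,0],[0,0,0,0,0,0]]'
```

```text
time: 14.02
ee_pos: [0.483, 0.1342, 0.0451]
eef_rot: [0.999, 0.032, 0.0, 0.0]
ft_force: [0.4, 0.4, -0.7]
width: 0.0501
time: 14.65
ee_pos: [0.4831, 0.1343, 0.0612]
eef_rot: [0.999, 0.032, 0.0, 0.0]
ft_force: [-0.4, -0.6, -1.2]
width: 0.0501
```

```bash
python3 -m inch '[[0,0,-0.2,0,0,0],[0,0,-0.4,0,0,0],[0,0,-0.4,0,0,0],[0,0,-0.2,0,0,0],[0,0,0,0,0,0]]'
```

```text
time: 15.28
ee_pos: [0.4833, 0.1343, 0.1096]
eef_rot: [0.999, 0.032, 0.001, 0.0]
ft_force: [0.0, -0.4, -1.0]
width: 0.0502
```

```bash
python3 -m inch '[[0,0.3,0,0,0,0],[0,0.6,0,0,0,0],[0,0.8,0,0,0,0],[0,0.8,0,0,0,0],[0,0.8,0,0,0,0]]';python3 -m inch '[[0,0.8,0,0,0,0],[0,0.8,0,0,0,0],[0,0.8,0,0,0,0],[-0.1,0.6,0,0,0,0],[0,0.4,0,0,0,0]]'; python3 -m inch '[[0,0,0,0,0,0],[0,0,0,0,0,0]]'
python3 - <<'E'
from bench import camera
import cv2,numpy as np
for n,(u0,u1,v0,v1) in dict(scene=(210,350,130,280),top=(150,310,160,250)).items():
    c=camera(n);np.savez(n+"5.npz",**c);cv2.imwrite(f"pics/{n}5.png",cv2.resize(np.ascontiguousarray(c["img"][v0:v1,u0:u1,::-1]),None,fx=4,fy=4,interpolation=cv2.INTER_CUBIC))
E
```

```text
time: 15.9
ee_pos: [0.4907, 0.0005, 0.1082]
eef_rot: [0.999, 0.032, -0.0, 0.0]
ft_force: [0.9, 0.8, -1.3]
width: 0.0503
time: 16.52
ee_pos: [0.4951, -0.1354, 0.1082]
eef_rot: [1.0, 0.031, -0.001, 0.0]
ft_force: [-0.3, 0.8, -0.8]
width: 0.0503
time: 16.77
ee_pos: [0.4961, -0.1324, 0.1087]
eef_rot: [0.999, 0.033, -0.0, -0.0]
ft_force: [-0.2, -0.2, 0.1]
width: 0.0501
```

View pics/scene5.png

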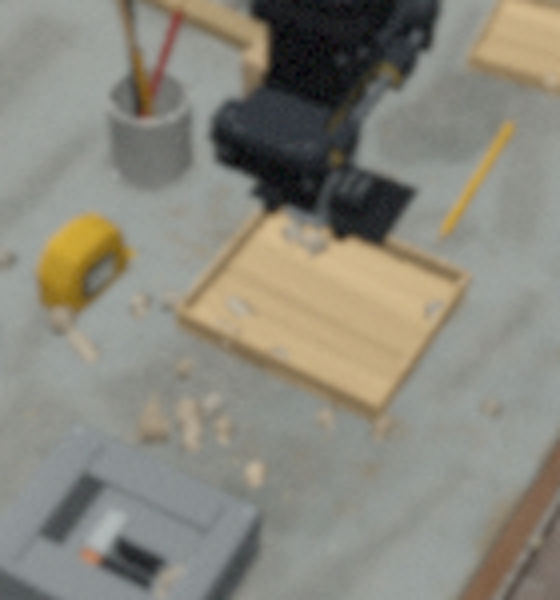

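View pics/top5.png

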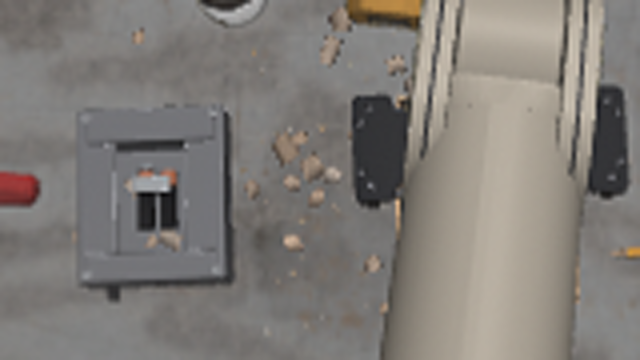

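The cover hangs level in the grip, at scene5 (350,205), and the open mouth shows in the box at top5 (155,200). Before lowering I'll check whether the grey specks on the tray floor are under the landing spot.

```bash
python3 - <<'E'
import numpy as np
from h import *
c=np.load("top0.npz")
q=np.array([(690,105),(515,105),(556,105),(518,180),(672,302)]);q=(q+.5)/5.3-.5+[155,175]
print(pts(c,q,.006).round(3).tolist());print(pts(c,q).round(3)[:,2])
E
python3 -m inch '[[0,0.12,0.4,0,0,0],[0,0,0.6,0,0,0],[0,0,0.6,0,0,0],[0,0,0.3,0,0,0],[0,0,0.2,0,0,0]]'; python3 -m inch '[[0,0,0,0,0,0],[0,0,0,0,0,0]]'
```

```text
[[0.541, -0.185, 0.006], [0.539, -0.074, 0.006], [0.539, -0.1, 0.006], [0.491, -0.077, 0.006], [0.417, -0.175, 0.006]]
[0.014 0.02  0.013 0.014 0.02 ]
time: 17.5
ee_pos: [0.4962, -0.1382, 0.0241]
eef_rot: [0.999, 0.032, -0.0, -0.0]
ft_force: [0.5, -0.1, -1.1]
width: 0.0502
time: 17.75
ee_pos: [0.4969, -0.1384, 0.0255]
eef_rot: [0.999, 0.032, 0.001, 0.0]
ft_force: [0.6, -0.0, -1.8]
width: 0.0503
```

The specks are all outside the foot area. I'll continue down, creeping at the end.

```bash
python3 -m inch '[[0,0,0.15,0,0,0],[0,0,0.15,0,0,0],[0,0,0.1,0,0,0],[0,0,0.05,0,0,0],[0,0,0,0,0,0]]'; python3 -m inch '[[0,0,0.03,0,0,0],[0,0,0.03,0,0,0],[0,0,0,0,0,0]]';python3 -m inch '[[0,0,0.02,0,0,0],[0,0,0,0,0,0]]'
```

```text
time: 18.38
ee_pos: [0.4963, -0.1382, 0.0067]
eef_rot: [0.999, 0.032, -0.0, -0.0]
ft_force: [0.2, -0.8, -1.4]
width: 0.0501
time: 18.75
ee_pos: [0.4963, -0.1383, 0.0044]
eef_rot: [0.999, 0.032, -0.0, 0.0]
ft_force: [-0.3, -0.1, -1.9]
width: 0.0505
time: 19.0
ee_pos: [0.4963, -0.1383, 0.0036]
eef_rot: [0.999, 0.032, -0.0, 0.0]
ft_force: [0.6, 0.6, -1.2]
width: 0.0504
```

```bash
python3 -m inch '[[0,0,0.02,0,0,0],[0,0,0.02,0,0,0],[0,0,0,0,0,0]]';python3 -m inch '[[0,0,0.02,0,0,0],[0,0,0.02,0,0,0],[0,0,0,0,0,0]]'
```

```text
time: 19.38
ee_pos: [0.4963, -0.1383, 0.002]
eef_rot: [0.999, 0.032, -0.0, 0.0]
ft_force: [0.2, 1.1, -1.2]
width: 0.0502
time: 19.75
ee_pos: [0.4963, -0.1383, 0.0004]
eef_rot: [0.999, 0.032, -0.0, 0.0]
ft_force: [-0.3, -0.1, -2.0]
width: 0.0504
```

```bash
python3 -m inch '[[0,0,0.02,0,0,0],[0,0,0,0,0,0]]';python3 -m inch '[[0,0,0.02,0,0,0],[0,0,0,0,0,0]]'
```

```text
time: 20.0
ee_pos: [0.4964, -0.1383, -0.0003]
eef_rot: [0.999, 0.032, 0.0, 0.0]
ft_force: [0.5, -0.6, -0.5]
width: 0.0502
time: 20.25
ee_pos: [0.4965, -0.1383, -0.0004]
eef_rot: [0.999, 0.032, 0.0, 0.0]
ft_force: [-5.2, 1.2, 8.7]
width: 0.0508
```

It has touched the tray floor at about 9 N, at the expected height. I'll relax the load and release.

```bash
python3 -m inch '[[0,0,-0.015,0,0,0],[0,0,0,0,0,0]]'; python3 -m inch '[[0,0,0,0,0,0],[0,0,0,0,0,0]]' 0.3 10;python3 -m inch '[[0,0,0,0,0,0],[0,0,0,0,0,0],[0,0,0,0,0,0],[0,0,0,0,0,0]]' 0.8 10;python3 -m inch '[[0,0,0,0,0,0],[0,0,0,0,0,0],[0,0,-0.1,0,0,0],[0,0,-0.2,0,0,0],[0,0,-0.3,0,0,0]]'
```

```text
time: 20.5
ee_pos: [0.4964, -0.1383, -0.0004]
eef_rot: [0.999, 0.032, 0.0, 0.0]
ft_force: [-0.8, -0.1, 3.5]
width: 0.05
time: 20.75
ee_pos: [0.4965, -0.1383, -0.0005]
eef_rot: [0.999, 0.032, 0.0, 0.0]
ft_force: [-0.9, 0.4, 1.9]
width: 0.0563
time: 21.25
ee_pos: [0.4963, -0.1383, -0.0006]
eef_rot: [0.999, 0.032, -0.0, 0.0]
ft_force: [0.2, 0.5, 0.2]
width: 0.0777
time: 21.88
ee_pos: [0.4963, -0.1383, 0.0242]
eef_rot: [0.999, 0.032, -0.0, 0.0]
ft_force: [0.9, -0.1, -0.1]
width: 0.0778
```

```bash
python3 -m inch '[[0,0,-0.6,0,0,0],[0,0,-0.8,0,0,0],[0,0,-0.8,0,0,0],[0,0,-0.8,0,0,0],[0,0,-0.8,0,0,0]]'; python3 -m inch '[[0,0.6,-0.5,0,0,0],[0,1,0,0,0,0],[0,1,0,0,0,0],[0,1,0,0,0,0],[0,1,0,0,0,0]]'; python3 -m inch '[[0,1,0,0,0,0],[0,1,0,0,0,0],[0,0.6,0,0,0,0],[0,0,0,0,0,0],[0,0,0,0,0,0]]'
python3 - <<'E'
from bench import camera
import cv2,numpy as np
from h import *
for n,(u0,u1,v0,v1) in dict(scene=(190,340,170,310),top=(155,305,175,245)).items():
    c=camera(n);np.savez(n+"6.npz",**c);cv2.imwrite(f"pics/{n}6.png",cv2.resize(np.ascontiguousarray(c["img"][v0:v1,u0:u1,::-1]),None,fx=5.3 if n=="top" else 4,fy=5.3 if n=="top" else 4,interpolation=cv2.INTER_CUBIC))
    P,uv=cloud(c,*((240,302,176,244) if n=="top" else (245,335,172,240)))
    T=np.array([.487,-.138]);m=(P[:,2]>.017)&(P[:,2]<.06)&(abs(P[:,0]-T[0])<.07)&(abs(P[:,1]-T[1])<.058)
    print(n,cv2.minAreaRect(P[m,:2].astype(np.float32)*1000),np.percentile(P[m,2],[5,50,95]))
E
```

```text
time: 22.5
ee_pos: [0.4963, -0.1382, 0.1775]
eef_rot: [0.999, 0.032, 0.0, 0.0]
ft_force: [0.7, 0.4, -0.0]
width: 0.0781
time: 23.12
ee_pos: [0.5082, -0.3231, 0.1965]
eef_rot: [0.999, 0.032, 0.0, 0.0]
ft_force: [0.6, 0.6, 0.2]
width: 0.0784
time: 23.75
ee_pos: [0.5153, -0.4246, 0.196]
eef_rot: [0.999, 0.033, 0.0, -0.0]
ft_force: [0.4, -0.2, -0.9]
width: 0.0779
scene ((488.8482360839844, -140.87193298339844), (83.918701171875, 133.485595703125), 83.76947784423828) [0.02021498 0.03305733 0.04265514]
top ((488.169189453125, -143.79861450195312), (83.91110229492188, 131.42752075195312), 81.75711059570312) [0.0181888  0.02971557 0.03871494]
```

View pics/scene6.png

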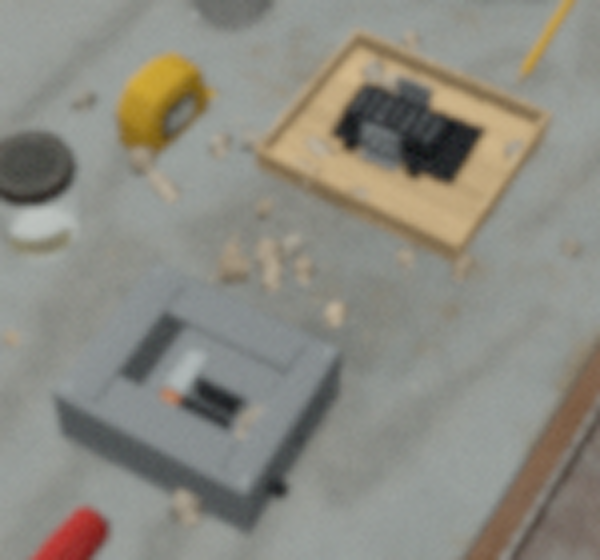

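View pics/top6.png

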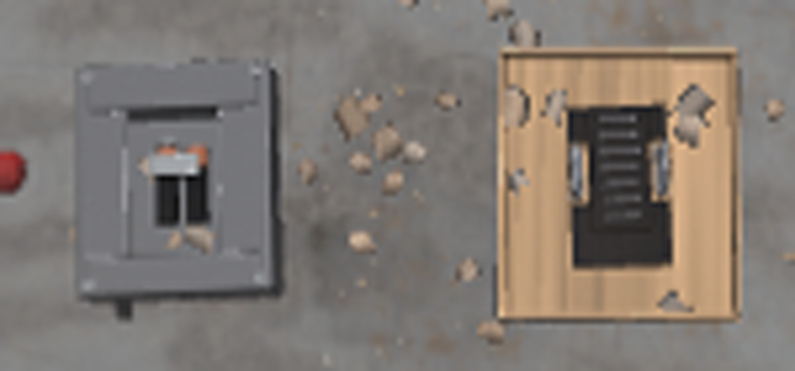

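Top view: the flange is centred at (620,186) and the tray at (619,185). The cover is upright, the other things haven't moved and the arm is clear.

```bash
python3 -c "
from bench import close_job,read_state
print(read_state()['time']);print(close_job())"
```

```text
23.85
the job is handed in; nothing more can be done
None
```

The cover is off the battery box and standing right way up in the middle of the larger wooden tray. I handed the job in at 23.85 s.

- **Opening the box:** I pinched both tabs to their stops (50.4 mm across, 28 N). I then slid the cover about 7 mm towards the rocker switch with a light upward pull of up to 8 N. It came free when the load fell to about 2 N, and I lifted it straight off.
- **Setting down:** it touched the tray floor at about 9 N, and I eased the load off before letting go.
- **Last checks:**
  - In the top view the cover's centre is within about 1 mm of the tray's.
  - The things in the final close crops (tape, jar, pencil, red screwdriver handle) look unmoved.
  - The arm is well clear.

**What disagreed:**
- **Fingertip position:** the real fingertips sit about 25 mm above the reported TCP. My first pinch therefore closed on nothing just above the tabs, with no contact force. I measured the offset from the depth images, reopened, went lower and pinched properly.
- **Camera offset:** the two cameras differed by about 3 mm in y. I settled that by feel, closing gently at 3 N before squeezing.
- **Automatic cover fit:** the depth-based rectangle in my final check picked up tray clutter (84 by 132 mm), so I judged centring from the picture instead.

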